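# Load the check-valve manifold and run its stepped pressure test

## Task

First click the thumb lever back to its zero notch, then stand every check-valve plug in a manifold bore, one per bore, filling from the bore nearest the lever and leaving no gaps. Then click the lever up one notch at a time, pausing briefly in each notch, one click for each plug loaded, and only then press the spring pedal down to its stop, hold it for a moment and let it up. Finish with the lever back in the zero notch and all plugs still seated; leave the wrench, the fitting and the jar alone.

Things in the scene. Friction and masses are not known exactly. Their poses are not given: they have to be found in the camera images.
- plug1: check-valve plug of plain steel: a round foot 40 mm in diameter and 12 mm tall with a dark seal round it, and on it a round stem 22 mm in diameter; 44 mm tall overall, about 0.15 kg, standing on the bench; may be absent (3 to 5 are present; all are alike). Origin at the centre of its underside, z up along its axis
- plug2: check-valve plug of plain steel: a round foot 40 mm in diameter and 12 mm tall with a dark seal round it, and on it a round stem 22 mm in diameter; 44 mm tall overall, about 0.15 kg, standing on the bench; may be absent (3 to 5 are present; all are alike). Origin at the centre of its underside, z up along its axis
- plug3: check-valve plug of plain steel: a round foot 40 mm in diameter and 12 mm tall with a dark seal round it, and on it a round stem 22 mm in diameter; 44 mm tall overall, about 0.15 kg, standing on the bench; may be absent (3 to 5 are present; all are alike). Origin at the centre of its underside, z up along its axis
- plug4: check-valve plug of plain steel: a round foot 40 mm in diameter and 12 mm tall with a dark seal round it, and on it a round stem 22 mm in diameter; 44 mm tall overall, about 0.15 kg, standing on the bench; may be absent (3 to 5 are present; all are alike). Origin at the centre of its underside, z up along its axis
- plug5: check-valve plug of plain steel: a round foot 40 mm in diameter and 12 mm tall with a dark seal round it, and on it a round stem 22 mm in diameter; 44 mm tall overall, about 0.15 kg, standing on the bench; may be absent (3 to 5 are present; all are alike). Origin at the centre of its underside, z up along its axis
- bore1 (a point): centre of the floor of bore 1 of the manifold: blind round bore 47 mm in diameter, 20 mm deep, floor 15 mm and mouth 35 mm above the bench. Bores 1 to 5 lie in one row 56 mm apart; bore 1 is the one nearest the lever. A seated plug stands upright on this floor and sticks out 24 mm
- bore2 (a point): centre of the floor of bore 2 of the manifold: blind round bore 47 mm in diameter, 20 mm deep, floor 15 mm and mouth 35 mm above the bench. Bores 1 to 5 lie in one row 56 mm apart; bore 1 is the one nearest the lever. A seated plug stands upright on this floor and sticks out 24 mm
- bore3 (a point): centre of the floor of bore 3 of the manifold: blind round bore 47 mm in diameter, 20 mm deep, floor 15 mm and mouth 35 mm above the bench. Bores 1 to 5 lie in one row 56 mm apart; bore 1 is the one nearest the lever. A seated plug stands upright on this floor and sticks out 24 mm
- bore4 (a point): centre of the floor of bore 4 of the manifold: blind round bore 47 mm in diameter, 20 mm deep, floor 15 mm and mouth 35 mm above the bench. Bores 1 to 5 lie in one row 56 mm apart; bore 1 is the one nearest the lever. A seated plug stands upright on this floor and sticks out 24 mm
- bore5 (a point): centre of the floor of bore 5 of the manifold: blind round bore 47 mm in diameter, 20 mm deep, floor 15 mm and mouth 35 mm above the bench. Bores 1 to 5 lie in one row 56 mm apart; bore 1 is the one nearest the lever. A seated plug stands upright on this floor and sticks out 24 mm
- manifold: fixed aluminium block 74 x 290 x 35 mm tall with the five bores in a row along its y axis (bore 1 at +y). Origin at the centre of its underside, z up. A look-only pipe runs along its +x side
- lever (a joint): angle (rad) of the indexed thumb lever, which swings level about an upright axis; counter-clockwise from above is positive. Sprung notches 0 to 6, one every 0.30 rad, notch 0 (zero) at 0.00. About 6 N at the post clicks it over: past halfway it jumps into the next notch, short of it falls back, and it stays in any notch. Hard stops just outside notches 0 and 6. Starts about notch 1 or 2
- lever_post (a point): top centre of the black thumb post of the lever: upright round post 15 mm in diameter that stands 32 mm free above the lever arm (top 80 mm, foot 48 mm above the bench), 70 mm out from the lever's axis; the lever arm beneath it is 16 mm wide. Moves with the lever
- lever_axis (a point): point on the lever's upright axis, 50 mm above the bench, at the centre of a fixed grey dial disc 200 mm in diameter with one row of dots for the notches; counter-clockwise from the bigger dot the dots count 0, 1, .. 6
- pedal (a joint): angle of the spring pedal (rad): 0 at rest (up), 0.30 at its stop. A steel plate 74 mm wide, 125 mm long, hinged at its end away from the robot and rising towards the robot; springs back when let go. Fully down takes about 10 N at the pad
- pedal_pad (a point): point on top of the pedal's rubber pad where to press, on the centre line, 100 mm from the hinge and 25 mm from the free end, about 66 mm above the bench when up and about 37 mm with the pedal at its stop; on the way down it swings about 10 mm away from the hinge or less. Moves with the pedal
- wrench: bystander: loose wrench beyond the manifold, origin near its middle on its underside
- tee: bystander: loose brass tee fitting 60 mm long, origin at the bottom of its middle
- jar: bystander: loose jar 60 mm in diameter, 75 mm tall, origin at the centre of its underside
Not all that is in view belongs to the job. What is shaped like the plug1 but green is not meant.

How it is judged:
On the way, in this order (a step that is already met when the one before it is completed fails the run):
1. the lever is clicked back to the zero notch (value of joint lever between -0.07 and 0.07 rad), for 0.3 s.
2. every plug is seated in a bore, from bore 1 on without gaps, with the lever at zero (all of step 1 and (distance between plug1 and bore1 below 0.009 m or distance between plug1 and bore2 below 0.009 m or distance between plug1 and bore3 below 0.009 m or distance between plug1 and bore4 below 0.009 m or distance between plug1 and bore5 below 0.009 m) and (distance between plug2 and bore1 below 0.009 m or distance between plug2 and bore2 below 0.009 m or distance between plug2 and bore3 below 0.009 m or distance between plug2 and bore4 below 0.009 m or distance between plug2 and bore5 below 0.009 m) and (distance between plug3 and bore1 below 0.009 m or distance between plug3 and bore2 below 0.009 m or distance between plug3 and bore3 below 0.009 m or distance between plug3 and bore4 below 0.009 m or distance between plug3 and bore5 below 0.009 m) and (distance between plug4 and bore1 below 0.009 m or distance between plug4 and bore2 below 0.009 m or distance between plug4 and bore3 below 0.009 m or distance between plug4 and bore4 below 0.009 m or distance between plug4 and bore5 below 0.009 m) and (distance between plug5 and bore1 below 0.009 m or distance between plug5 and bore2 below 0.009 m or distance between plug5 and bore3 below 0.009 m or distance between plug5 and bore4 below 0.009 m or distance between plug5 and bore5 below 0.009 m) and distance between any of plug1, plug2, plug3, plug4, plug5 and bore1 below 0.009 m and distance between any of plug1, plug2, plug3, plug4, plug5 and bore2 below 0.009 m and distance between any of plug1, plug2, plug3, plug4, plug5 and bore3 below 0.009 m and (distance between any of plug1, plug2, plug3, plug4, plug5 and bore4 below 0.009 m or not (distance between any of plug1, plug2, plug3, plug4, plug5 and bore5 below 0.009 m))), for 0.3 s.
3. the lever rests in notch 1 (value of joint lever between 0.23 and 0.37 rad), for 0.2 s.
4. the lever rests in notch 2 (value of joint lever between 0.53 and 0.67 rad), for 0.2 s.
5. the lever rests in notch 3 (value of joint lever between 0.83 and 0.97 rad), for 0.2 s.
6. with a fourth plug loaded, the lever comes to rest in notch 4; with three, the pedal starts down with the lever in notch 3 (((distance between any of plug1, plug2, plug3, plug4, plug5 and bore4 below 0.009 m and value of joint lever between 1.13 and 1.27 rad and velocity of joint lever between -0.2 and 0.2 rad/s) or (not (distance between any of plug1, plug2, plug3, plug4, plug5 and bore4 below 0.009 m) and value of joint lever between 0.83 and 0.97 rad and value of joint pedal above 0.05 rad))), for 0.05 s.
7. with the lever in the notch that equals the number of plugs loaded, the pedal is held at its stop (((value of joint lever between 0.83 and 0.97 rad and not (distance between any of plug1, plug2, plug3, plug4, plug5 and bore4 below 0.009 m)) or (value of joint lever between 1.13 and 1.27 rad and distance between any of plug1, plug2, plug3, plug4, plug5 and bore4 below 0.009 m and not (distance between any of plug1, plug2, plug3, plug4, plug5 and bore5 below 0.009 m)) or (value of joint lever between 1.43 and 1.57 rad and distance between any of plug1, plug2, plug3, plug4, plug5 and bore5 below 0.009 m)) and (distance between plug1 and bore1 below 0.009 m or distance between plug1 and bore2 below 0.009 m or distance between plug1 and bore3 below 0.009 m or distance between plug1 and bore4 below 0.009 m or distance between plug1 and bore5 below 0.009 m) and (distance between plug2 and bore1 below 0.009 m or distance between plug2 and bore2 below 0.009 m or distance between plug2 and bore3 below 0.009 m or distance between plug2 and bore4 below 0.009 m or distance between plug2 and bore5 below 0.009 m) and (distance between plug3 and bore1 below 0.009 m or distance between plug3 and bore2 below 0.009 m or distance between plug3 and bore3 below 0.009 m or distance between plug3 and bore4 below 0.009 m or distance between plug3 and bore5 below 0.009 m) and (distance between plug4 and bore1 below 0.009 m or distance between plug4 and bore2 below 0.009 m or distance between plug4 and bore3 below 0.009 m or distance between plug4 and bore4 below 0.009 m or distance between plug4 and bore5 below 0.009 m) and (distance between plug5 and bore1 below 0.009 m or distance between plug5 and bore2 below 0.009 m or distance between plug5 and bore3 below 0.009 m or distance between plug5 and bore4 below 0.009 m or distance between plug5 and bore5 below 0.009 m) and distance between any of plug1, plug2, plug3, plug4, plug5 and bore1 below 0.009 m and distance between any of plug1, plug2, plug3, plug4, plug5 and bore2 below 0.009 m and distance between any of plug1, plug2, plug3, plug4, plug5 and bore3 below 0.009 m and (distance between any of plug1, plug2, plug3, plug4, plug5 and bore4 below 0.009 m or not (distance between any of plug1, plug2, plug3, plug4, plug5 and bore5 below 0.009 m)) and value of joint pedal above 0.27 rad), for 0.2 s.
At the end, for the whole second after the job is handed in: every plug stands in a bore (its underside centre within 9 mm of the bore's floor centre), bores filled from bore 1 without gaps; lever within 0.07 rad of the zero notch; pedal up (below 0.03 rad) (all of step 2 and value of joint pedal below 0.03 rad); the robot touches nothing.
It fails at once if the pedal is pressed while the lever is below notch 3 (value of joint pedal above 0.15 rad and value of joint lever below 0.75 rad).
It fails at once if the wrench is disturbed (distance of wrench from where it was at the start of the episode above 0.03 m).
It fails at once if the tee is disturbed (distance of tee from where it was at the start of the episode above 0.03 m).
It fails at once if the jar is disturbed (distance of jar from where it was at the start of the episode above 0.03 m).
Of plug1, plug2, plug3, plug4, plug5 only 3 to 5 are there at a start; the rules pass over those that are not, and their reading is None.
At some moment in a run one of plug1, plug2, plug3, plug4, plug5 may be knocked a few centimetres aside while the robot is not near it.
It also fails if it takes over 210 s, if anything falls off the work surface, if the arm or the gripper's body presses on something with over 40 N, if the wrist force passes 120 N, or if a joint passes its speed limit or range.

## Robot

A 6-joint arm with a two-finger parallel gripper is mounted at the origin on the work surface. World frame = base frame: x ahead of the robot, y to its left, z up, the work surface at z = 0. Lengths are in m, angles in rad, forces in N, time in s.
With the tool pointing down it reaches from about 0.325 to 0.875 m from the base axis. Payload 4.4 kg.
Tool frame: the origin (TCP) lies at the very end of the fingers, on their centre line; the grasp point (between the pads) lies 19 mm behind it; z points along the fingers, y is the line along which they close (so a half turn about z gives the same grasp; the last joint's range is limited). The gripper opens to 85 mm and grips with 20 to 120 N. Pads are 22 mm wide; open, the fingers measure 114 mm over their backs; the gripper's body (76 mm by 85 mm) begins 54 mm behind the grasp point. The pads swing forward as they close: fully open they stand 13 mm farther back than shut.
Start: joints at [1.075, 0.207, 1.542, -0, 1.393, -0.15], TCP at [0.194, 0.541, 0.231] pointing down, gripper open.
Joint ranges: [-2.73, 2.73], [-0.86, 2.22], [0.23, 2.46], [-1.11, 4.25], [0.08, 2.63], [-2.82, 2.82]. Speed limits (rad/s): [2.79, 2.79, 3.14, 3.14, 3.14, 3.14].

## Interface

Orientations are given as a rotation vector (axis times angle).
In Python, from workcell import arm, jaws, cams, order gives the robot as it stands. The module is installed in compiled form; this text tells all that it offers. Calls block until the motion is done:
- arm.goto(position, orientation): joint-space move of the TCP to a pose.
- arm.move_linear(position, velocity=0.15, attitude=None, until_force=None): straight line of the TCP; attitude=None keeps the orientation; velocity is the mean speed in m/s. With until_force (N) it stops when the force on the tool has changed by that much, and returns True; else False.
- arm.movej(angles): joint-space move.
- jaws.command_gripper(opening, grip_force=None): finger opening in m; grip_force is the grip in N (None keeps the last); returns when the fingers have stopped.
- arm.dwell(seconds).
- arm.solve_ik(position, orientation): joint angles nearest the present ones, or None.
- arm.state(): the state.
- cams.grab_frame(name): name is "side" or "top"; returns a dict with "frame" (384x512x3 uint8, blue, green, red), "camera_matrix" (3x3 intrinsics, pixels), "rvec" (rotation vector, rad) and "tvec" (3), from world to camera coordinates, as OpenCV has them. Camera axes: x right, y down, z forward; pixel columns grow to the right and rows downward; lengths in m; the calibration is good to about 2 mm. A picture is of the moment at which its call begins. There is no depth.
A pose or a line that the arm cannot do raises arm.IKError and nothing moves.
- order.job_done(): hands the job in; it is judged then, once.
The state is a dict: "t": time; "joints": joint angles; "joint_vel": joint speeds; "effort": joint torques, N m; "eef_pos": TCP position; "orientation": TCP orientation; "force": force on the tool from outside, world axes, zero at the start; "ft_torque": the same for the moment, N m; "finger_gap": finger opening in m; "grasp_force": force on a finger pad.
Only numpy, scipy, OpenCV 4.12 (cv2) and the standard library are available. Lean on these libraries where they do the work, as an engineer would, in place of code of your own. Each camera call takes 0.05 s, during which the arm holds its last target. There are 200 camera calls.

## Working session

There is one attempt and no reset: what is moved stays moved. The work goes in short steps, each a Python script; the robot and the scene stay as the last script left them, time stands still between calls to the robot, and variables do not carry over. Pictures are saved under pics/ and viewed, at most 14 in all, crops included, and the job is handed in when it is done.

```bash
mkdir -p pics; cat > h.py <<'E'
import numpy as np, cv2
from workcell import arm, jaws, cams, order
def cam(n):
    d=cams.grab_frame(n); d['R']=cv2.Rodrigues(np.array(d['rvec'],float))[0]; d['t']=np.array(d['tvec'],float).ravel(); d['K']=np.array(d['camera_matrix'],float); return d
def ray(d,p,z):
    v=d['R'].T@np.linalg.inv(d['K'])@np.array([p[0],p[1],1.]); c=-d['R'].T@d['t']
    return c+v*(z-c[2])/v[2]
def proj(d,X):
    x=d['K']@(d['R']@np.array(X,float)+d['t']); return x[:2]/x[2]
E
python3 - <<'E'
from h import *
for n in('top','side'):
    d=cam(n); cv2.imwrite(f'pics/{n}0.png',cv2.resize(d['frame'],(800,600),interpolation=cv2.INTER_CUBIC)); print(n,-d['R'].T@d['t'],d['K'][0,0])
s=arm.state(); print(s['t'],s['orientation'],s['force'],s['finger_gap'])
E
```

```text
top [ 0.37266058 -0.01623978  1.0136353 ] 366.3499880002386
side [ 0.31255185 -0.61440973  0.62859593] 364.3608522520608
0.1 [-0.53877032 -3.09434324  0.00317867] [0.58557698 0.70669802 0.53229039] 0.08526754261284568
```

View pics/top0.png

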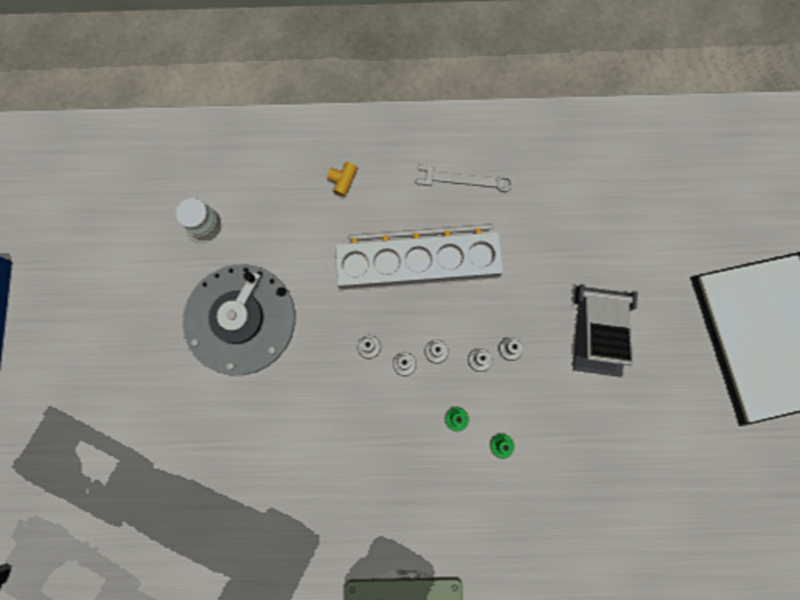

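View pics/side0.png

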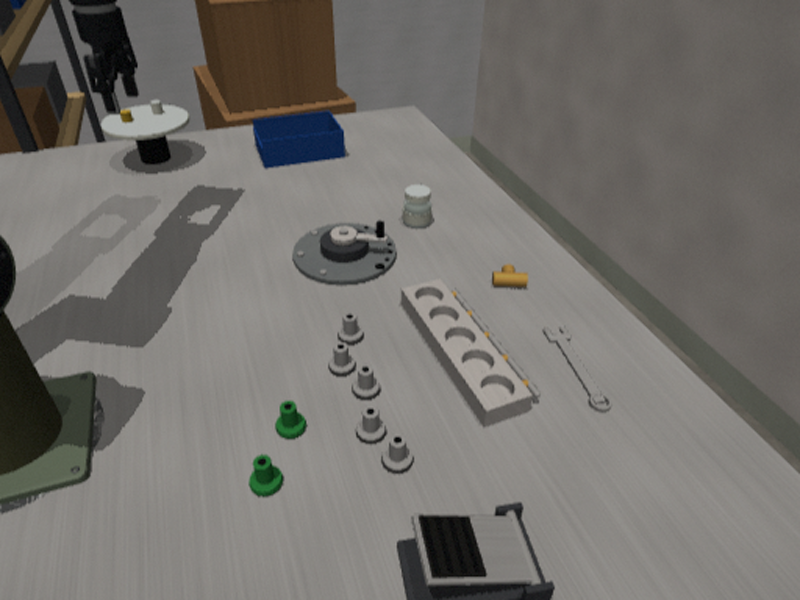

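```bash
python3 - <<'E'
from h import *
d=cam('top'); f=d['frame']; np.save('top.npy',f)
cv2.imwrite('pics/crop1.png',cv2.resize(f[140:255,110:350],(800,383),interpolation=cv2.INTER_CUBIC))
g=cv2.cvtColor(f,cv2.COLOR_BGR2GRAY)
m=(g<75).astype(np.uint8)
n,l,st,c=cv2.connectedComponentsWithStats(m)
for i in range(1,n):
    x,y,w,h,a=st[i]
    if 110<x<420 and 130<y<300: print('dark',c[i].round(1),(w,h),a, ray(d,c[i],.044)[:2].round(4))
E
```

```text
dark [132. 138.] (np.int32(1), np.int32(1)) 1 [0.7127 0.3355]
dark [139.2 141.7] (np.int32(3), np.int32(8)) 13 [0.7015 0.3148]
dark [283. 149.] (np.int32(1), np.int32(1)) 1 [ 0.671  -0.0834]
dark [303. 148.] (np.int32(1), np.int32(1)) 1 [ 0.6725 -0.1385]
dark [311. 156.] (np.int32(7), np.int32(4)) 7 [ 0.6492 -0.1593]
dark [291.  157.3] (np.int32(3), np.int32(2)) 3 [ 0.6467 -0.1045]
dark [265. 158.] (np.int32(1), np.int32(1)) 1 [ 0.6465 -0.0333]
dark [269. 158.] (np.int32(1), np.int32(1)) 1 [ 0.6462 -0.0442]
dark [315. 161.] (np.int32(1), np.int32(3)) 3 [ 0.6348 -0.1695]
dark [222. 163.] (np.int32(1), np.int32(1)) 1 [0.635  0.0847]
dark [158.7 176.1] (np.int32(7), np.int32(10)) 46 [0.6022 0.2575]
dark [147.3 173. ] (np.int32(3), np.int32(3)) 7 [0.6115 0.289 ]
dark [138.3 176. ] (np.int32(3), np.int32(3)) 7 [0.6037 0.3133]
dark [152.5 203.8] (np.int32(35), np.int32(46)) 582 [0.5261 0.2716]
dark [266.9 179.7] (np.int32(101), np.int32(9)) 113 [ 0.5854 -0.0371]
dark [173.8 179.5] (np.int32(3), np.int32(4)) 10 [0.5917 0.2159]
dark [130.8 181.8] (np.int32(3), np.int32(4)) 8 [0.5881 0.3332]

[... 363 characters left out ...]
), np.int32(6)) 8 [ 0.4651 -0.1861]
dark [329.  221.3] (np.int32(3), np.int32(3)) 7 [ 0.4694 -0.1982]
dark [279.6 223.2] (np.int32(2), np.int32(3)) 5 [ 0.467  -0.0676]
dark [303.8 229. ] (np.int32(2), np.int32(3)) 4 [ 0.4504 -0.1307]
dark [308.5 228.5] (np.int32(2), np.int32(2)) 4 [ 0.4515 -0.1432]
dark [258.5 231.5] (np.int32(2), np.int32(2)) 4 [ 0.4463 -0.0113]
dark [305. 232.] (np.int32(1), np.int32(1)) 1 [ 0.4425 -0.1336]
dark [289.6 264.9] (np.int32(7), np.int32(11)) 33 [ 0.3585 -0.09  ]
dark [293.2 268.2] (np.int32(4), np.int32(5)) 13 [ 0.3501 -0.0991]
dark [318.6 281.9] (np.int32(10), np.int32(12)) 52 [ 0.3144 -0.1627]
dark [323.3 286.2] (np.int32(4), np.int32(4)) 11 [ 0.3036 -0.174 ]
```

View pics/crop1.png

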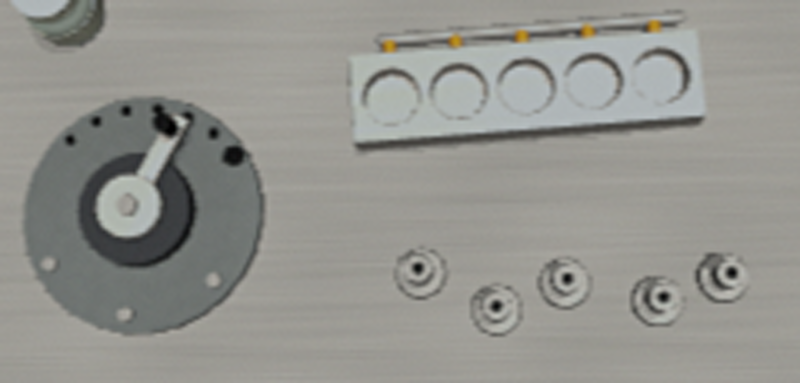

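Crop shows five steel plugs with stem tops at crop px (418,268), (496,307), (566,278), (661,297) and (730,272). They are bare steel with the two-step shape, so these are the ones meant. The two green ones at top px (457,419) and (502,446) are decoys. The lever arm points at dot 2, and the bigger (zero) dot is at (232,155).

```bash
cat >> h.py <<'E'
def gray(d): return cv2.cvtColor(d['frame'],cv2.COLOR_BGR2GRAY)
E
python3 - <<'E'
from h import *
from scipy.optimize import least_squares
d=cam('top'); f=d['frame']; g=gray(d)
# manifold top
for th in(185,195):
    m=(g>th).astype(np.uint8); m[:, :205]=0; m[:,330:]=0; m[:140]=0; m[190:]=0
    m=cv2.morphologyEx(m,cv2.MORPH_CLOSE,np.ones((7,7)))
    c=max(cv2.findContours(m,0,2)[0],key=cv2.contourArea); r=cv2.boxPoints(cv2.minAreaRect(c)); W=np.array([ray(d,p,.035)[:2] for p in r])
    print('block',th,r.round(1).tolist(),W.round(4).tolist(),'ctr',W.mean(0).round(4),[np.linalg.norm(W[i]-W[i-1]).round(4) for i in(0,1)])
u=cv2.resize(g[145:190,205:335],None,fx=6,fy=6,interpolation=cv2.INTER_CUBIC)
ci=cv2.HoughCircles(u,cv2.HOUGH_GRADIENT,1,80,param1=80,param2=15,minRadius=42,maxRadius=60)
for x,y,r in sorted(ci[0].tolist()):
    p=((x+.5)/6-.5+205,(y+.5)/6-.5+145); print('bore',np.round(p,1),round(r/6,2),ray(d,p,.035)[:2].round(4))
# dial
hsv=cv2.cvtColor(f,cv2.COLOR_BGR2HSV)
print('dialpix',f[215,150],f[225,185],f[220,135])
m=((g<145)).astype(np.uint8); m[:,:105]=0; m[:,200:]=0; m[:163]=0; m[250:]=0
m=cv2.morphologyEx(m,cv2.MORPH_OPEN,np.ones((5,5)))
c=max(cv2.findContours(m,0,1)[0],key=cv2.contourArea); (e,ax,an)=cv2.fitEllipse(c)
for z in(0,.008,.015): print('dial',np.round(e,1),np.round(ax,1),ray(d,e,z)[:2].round(4), np.linalg.norm(ray(d,np.array(e)+[ax[0]/2,0],z)-ray(d,e,z)).round(4))
dots=[(179.7,186.3),(173.8,179.5),(147.3,173),(138.3,176),(130.8,181.8)];k=np.array([0,1,4,5,6])
P=np.array([ray(d,p,.01)[:2] for p in dots])
s=least_squares(lambda v:(P-v[:2]-v[2]*np.c_[np.cos(v[3]+.3*k),np.sin(v[3]+.3*k)]).ravel(),[.53,.28,.085,-1])
print('dots fit z.01',s.x.round(4),np.abs(s.fun).max().round(4))
# side
s=cam('side');cv2.imwrite('pics/crop2.png',cv2.resize(s['frame'][135:275,180:360],(720,560),interpolation=cv2.INTER_CUBIC))
E
```

```text
block 185 [[306.0, 174.0], [306.0, 174.0], [306.0, 174.0], [306.0, 174.0]] [[0.6011, -0.1445], [0.6011, -0.1445], [0.6011, -0.1445], [0.6011, -0.1445]] ctr [ 0.6011 -0.1445] [np.float64(0.0), np.float64(0.0)]Traceback (most recent call last):
  File "<stdin>", line 8, in <module>
ValueError: max() iterable argument is empty
```

```bash
cat > m.py <<'E'
from h import *
from scipy.optimize import least_squares
d=cam('top'); f=d['frame']; g=gray(d)
print('px block',f[175,222],f[168,248],f[178,240],'bench',f[190,240],f[160,200],'pedal',f[198,385])
b=f[:,:,0].copy()[140:190,205:335]
th,m=cv2.threshold(b,0,255,cv2.THRESH_OTSU); 
m=cv2.morphologyEx(cv2.morphologyEx(m,cv2.MORPH_CLOSE,np.ones((5,5))),cv2.MORPH_OPEN,np.ones((7,7)))
c=max(cv2.findContours(m,0,2)[0],key=cv2.contourArea); r=cv2.boxPoints(cv2.minAreaRect(c))+[205,140]; W=np.array([ray(d,p,.035)[:2] for p in r])
print('block',th,r.round(1).tolist(),W.round(4).tolist(),'ctr',W.mean(0).round(4),[np.linalg.norm(W[i]-W[i-1]).round(4) for i in(0,1)])
u=cv2.resize(g[145:190,205:335],None,fx=6,fy=6,interpolation=cv2.INTER_CUBIC)
ci=cv2.HoughCircles(u,cv2.HOUGH_GRADIENT,1,80,param1=80,param2=15,minRadius=42,maxRadius=60)
for x,y,r in sorted(ci[0].tolist()):
    p=((x+.5)/6-.5+205,(y+.5)/6-.5+145); print('bore',np.round(p,1),round(r/6,2),ray(d,p,.035)[:2].round(4))
m=((g<145)).astype(np.uint8); m[:,:105]=0; m[:,200:]=0; m[:163]=0; m[250:]=0
m=cv2.morphologyEx(m,cv2.MORPH_OPEN,np.ones((5,5)))
c=max(cv2.findContours(m,0,1)[0],key=cv2.contourArea); (e,ax,an)=cv2.fitEllipse(cv2.convexHull(c))
for z in(0,.008,.015): print('dial',np.round(e,1),np.round(ax,1),ray(d,e,z)[:2].round(4), np.linalg.norm(ray(d,np.array(e)+[ax[0]/2,0],z)-ray(d,e,z)).round(4))
dots=[(179.7,186.3),(173.8,179.5),(147.3,173),(138.3,176),(130.8,181.8)];k=np.array([0,1,4,5,6])
P=np.array([ray(d,p,.01)[:2] for p in dots])
s=least_squares(lambda v:(P-v[:2]-v[2]*np.c_[np.cos(v[3]+.3*k),np.sin(v[3]+.3*k)]).ravel(),[.53,.28,.085,-1])
print('dots fit z.01',s.x.round(4),np.abs(s.fun).max().round(4))
A=s.x
s=cam('side')
X=[A[0]+.07*np.cos(A[3]+.6),A[1]+.07*np.sin(A[3]+.6),.08]
print('post top notch2 predicted: top',proj(d,X).round(1),'side',proj(s,X).round(1))
img=cv2.resize(s['frame'][135:275,180:360],(720,560),interpolation=cv2.INTER_CUBIC)
def mk(X,col):
    p=(proj(s,X)-[180,135]+.5)*4-.5; cv2.circle(img,tuple(int(v) for v in p.round()),3,col,-1)
mk(X,(0,0,255))
for p in [(234.8,219.8),(258.5,231.5),(279.6,223.2),(308.5,228.5),(329,221.3)]: mk(ray(d,p,.044),(0,0,255))
for x,y,r in ci[0].tolist(): mk(ray(d,((x+.5)/6-.5+205,(y+.5)/6-.5+145),.035),(255,0,0))
cv2.imwrite('pics/crop2.png',img)
E
python3 m.py
```

```text
px block [172 174 169] [178 181 175] [177 183 176] bench [147 153 155] [153 159 161] pedal [136 142 143]
block 123.0 [[205.0, 140.0], [334.0, 140.0], [334.0, 189.0], [205.0, 189.0]] [[0.7051, 0.1332], [0.6965, -0.2268], [0.5576, -0.2185], [0.5653, 0.1322]] ctr [ 0.6311 -0.045 ] [np.float64(0.1398), np.float64(0.3601)]
bore [227.2 169. ] 8.93 [0.6201 0.0714]
bore [247.3 167.7] 8.98 [0.6226 0.0158]
bore [267.3 166.2] 9.12 [ 0.6256 -0.0393]
bore [287.3 164.8] 9.13 [ 0.6281 -0.0944]
bore [307.5 162.8] 8.87 [ 0.6325 -0.1501]
dial [152.6 204.4] [70.5 74.5] [0.5313 0.2845] 0.0992
dial [152.6 204.4] [70.5 74.5] [0.5301 0.2821] 0.0984
dial [152.6 204.4] [70.5 74.5] [0.529 0.28 ] 0.0978
dots fit z.01 [ 0.5324  0.2829  0.0892 -1.016 ] 0.0006
post top notch2 predicted: top [155.9 175.1] side [242.5 141.2]
```

View pics/crop2.png

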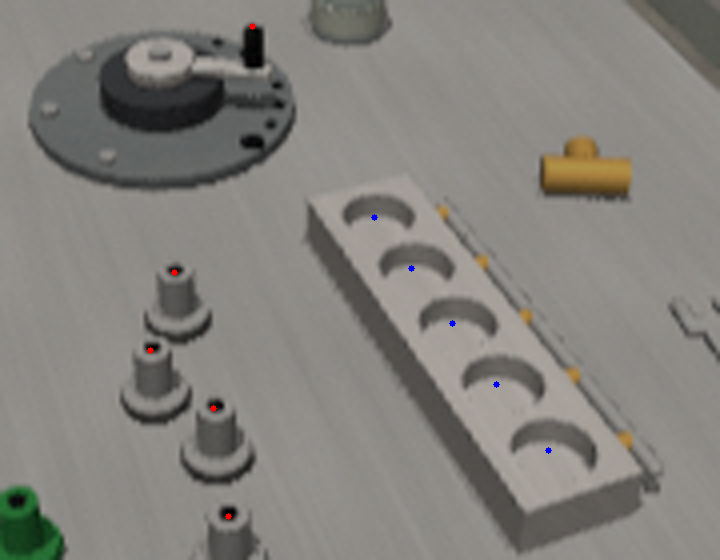

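Side crop: the red marks (top-view plugs cast at 44 mm, post top at notch 2) land on the stem holes and the post. The blue bore marks sit about 5 crop px left of the rim centres, e.g. 548 against 554 for bore 5. The Hough circles are probably pulled towards the bore floor, so I'll check against the block outline.

```bash
python3 - <<'E'
from h import *
d=cam('top'); f=d['frame'].astype(int)
k=(f[:,:,0]-f[:,:,2]).astype(float)
print('cols profile of B-R at col 237 rows145-190',k[145:192,237].astype(int).tolist()); print(f[145:192,237,1].tolist())
m=((k>-4)&(f[:,:,1]>150)).astype(np.uint8)*255
m[:140]=0;m[192:]=0;m[:,:205]=0;m[:,335:]=0
m=cv2.morphologyEx(cv2.morphologyEx(m,cv2.MORPH_OPEN,np.ones((3,3))),cv2.MORPH_CLOSE,np.ones((5,5)))
c=max(cv2.findContours(m,0,2)[0],key=cv2.contourArea); r=cv2.boxPoints(cv2.minAreaRect(c)); W=np.array([ray(d,p,.035)[:2] for p in r])
print('block',r.round(1).tolist(),W.round(4).tolist(),'ctr',W.mean(0).round(4),[np.linalg.norm(W[i]-W[i-1]).round(4) for i in(0,1)])
# two-view bore rims from side: extremes read off crop
s=cam('side')
for cp in [(378.5,217),(417,265),(458.5,321),(503,381),(554,447)]:
    p=(np.array(cp)+.5)/4-.5+[180,135]; print('side bore',ray(s,p,.035)[:2].round(4))
# pedal pad
g=gray(d); m=(g<60).astype(np.uint8); m[:200]=0;m[236:]=0;m[:,:376]=0;m[:,412:]=0
c=max(cv2.findContours(m,0,2)[0],key=cv2.contourArea); r=cv2.boxPoints(cv2.minAreaRect(c)); print('pad',r.round(1).tolist(),[ray(d,p,.066)[:2].round(4).tolist() for p in r],ray(d,r.mean(0),.066))
E
```

```text
cols profile of B-R at col 237 rows145-190 [-8, -7, -7, -8, -6, -8, -7, -6, -5, -6, 3, 1, 1, 0, 2, 4, 2, 3, 2, 6, 7, 10, 10, 5, 3, 0, 2, 2, 1, 3, 5, 5, 3, 3, 1, 2, -3, -6, -6, -6, -8, -9, -7, -8, -7, -7, -6]
[153, 154, 155, 151, 133, 155, 156, 114, 88, 140, 181, 183, 183, 182, 182, 182, 182, 182, 183, 184, 186, 185, 184, 182, 183, 183, 183, 182, 183, 182, 182, 182, 181, 182, 184, 178, 96, 64, 84, 140, 154, 157, 155, 156, 156, 154, 154]
block [[213.89999389648438, 156.0], [319.5, 148.10000610351562], [321.5, 174.10000610351562], [215.8000030517578, 182.10000610351562]] [[0.658, 0.1082], [0.674, -0.1853], [0.5997, -0.1867], [0.584, 0.1026]] ctr [ 0.6289 -0.0403] [np.float64(0.0742), np.float64(0.2939)]
side bore [0.6227 0.0706]
side bore [0.6273 0.0175]
side bore [ 0.6301 -0.0387]
side bore [ 0.633  -0.0937]
side bore [ 0.6369 -0.1491]
pad [[375.5, 226.6999969482422], [378.1000061035156, 206.5], [405.5, 209.89999389648438], [403.0, 230.10000610351562]] [[0.4508, -0.3126], [0.5029, -0.3234], [0.4925, -0.3935], [0.4405, -0.382]] [ 0.47153386 -0.3528895   0.066     ]
```

```bash
cat >> h.py <<'E'
from scipy.spatial.transform import Rotation as Ro
def down(yaw): return (Ro.from_euler('z',yaw)*Ro.from_euler('x',np.pi)).as_rotvec()
def best(p,yaw):
    c=[]
    for k in(-1,0,1):
        q=arm.solve_ik(list(p),down(yaw+k*np.pi).tolist())
        if q is not None: c.append((abs(q[5]),yaw+k*np.pi))
    return min(c)[1]
AX=np.array([.5322,.2826]); A0=-1.016
def post(n): a=A0+.3*n; return AX+.07*np.array([np.cos(a),np.sin(a)]),a
ZL=.054
def lever_on(n):
    p,a=post(n); y=best([*p,.16],a); off=y-a
    arm.goto([*p,.16],down(y).tolist()); jaws.command_gripper(.05,30)
    arm.move_linear([*p,ZL],.1,until_force=15); jaws.command_gripper(.025); return off
def lever_to(n,off):
    p,a=post(n); arm.move_linear([*p,ZL],.06,attitude=down(a+off).tolist())
def lever_off():
    jaws.command_gripper(.045); p=arm.state()['eef_pos']; arm.move_linear([p[0],p[1],.16],.12)
U=np.array([-.057,1]);U/=np.linalg.norm(U)
def bore(i): return np.array([.629,-.0392])+(3-i)*.056*U
E
python3 - <<'E'
from h import *
off=lever_on(2); print(arm.state()['eef_pos'],arm.state()['joints'],arm.state()['finger_gap'],arm.state()['force'])
for n in(1.5,1,.5,0,-.03): 
    lever_to(n,off); print(n,np.round(arm.state()['force'],1))
lever_to(0,off); arm.dwell(.4); lever_off(); arm.goto([.38,.36,.25],arm.state()['orientation'])
d=cam('top'); s=cam('side')
a=cv2.resize(d['frame'][160:250,105:215],(440,360),interpolation=cv2.INTER_CUBIC);b=cv2.resize(s['frame'][120:210,170:260],(360,360),interpolation=cv2.INTER_CUBIC)
cv2.imwrite('pics/lev0.png',np.hstack([a,b])); print(arm.state()['t'])
print([proj(d,[*post(0)[0],.08]).round(1),proj(s,[*post(0)[0],.08]).round(1)])
E
```

```text
[0.59637956 0.2543708  0.0543284 ] [ 2.69804651e-01  5.40014397e-01  1.48221293e+00  2.64990084e-05
  1.11883636e+00 -8.85005774e-01] 0.025055553980521422 [ 0.17363119 -0.19115859 -0.21366699]
1.5 [0.3 0.1 0.4]
1 [ 0.2 -0.2 -0.1]
0.5 [ 0.8  0.3 -0.6]
0 [-0.7 -0.3 -0.2]
-0.03 [-0.3  0.6  0.7]
8.8833
[array([167.6, 185.1]), array([236.8, 148.3])]
```

View pics/lev0.png

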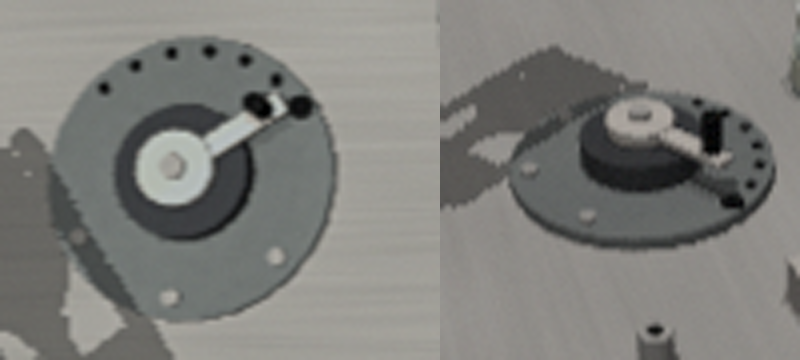

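```bash
cat >> h.py <<'E'
def park(): arm.goto([.36,.36,.25],down(best([.36,.36,.25],1.628)).tolist())
def plugs(d):
    f=d['frame'].astype(int); g=gray(d).astype(float)
    m=((f[:,:,0]-f[:,:,2]>-4)).astype(np.uint8)
    for j,i in [(a,b) for a in range(384) for b in ([0] )]: pass
    m=cv2.morphologyEx(m,cv2.MORPH_OPEN,np.ones((3,3))); m=cv2.morphologyEx(m,cv2.MORPH_CLOSE,np.ones((3,3)))
    n,l,st,c=cv2.connectedComponentsWithStats(m); out=[]
    for i in range(1,n):
        x,y,w,h,a=st[i]; X=ray(d,c[i],.02)
        if not(60<a<260 and w<20 and h<20 and .36<X[0]<.575 and -.28<X[1]<.17): continue
        x0,y0=np.round(c[i]).astype(int); yy,xx=np.mgrid[y0-5:y0+6,x0-5:x0+6]
        e=proj(d,[*ray(d,c[i],.018)[:2],.044])
        w_=np.clip(105-g[y0-5:y0+6,x0-5:x0+6],0,None)*(np.hypot(xx-e[0],yy-e[1])<3.2)
        if w_.sum()<1: continue
        p=np.array([(xx*w_).sum(),(yy*w_).sum()])/w_.sum(); out.append((ray(d,p,.044)[:2],p,c[i],a))
    return sorted(out,key=lambda o:-o[0][1])
E
sed -i '/for j,i in \[/d' h.py
python3 - <<'E'
from h import *
park(); d=cam('top')
for o in plugs(d): print(o[0].round(4),o[1].round(1),o[2].round(1),o[3], ray(d,o[2],.015)[:2].round(4))
print(arm.state()['t'],[bore(i).round(4).tolist() for i in range(1,6)])
E
```

```text
9.5 [[0.6226, 0.0726], [0.6258, 0.0167], [0.629, -0.0392], [0.6322, -0.0951], [0.6354, -0.151]]
```

```bash
python3 - <<'E'
from h import *
d=cam('top'); f=d['frame'].astype(int)
print(f[216:228,229:242,1]); print((f[:,:,0]-f[:,:,2])[216:228,229:242])
E
```

```text
[[153 149 126 104 111 121 125 124 143 163 166 141 137]
 [133 116 113 121 158 174 168 164 142 147 169 171 153]
 [127 131 142 151 169 164 148 153 170 154 156 174 170]
 [142 145 158 165 139  76  44  79 147 165 159 167 171]
 [149 163 169 172 128  41  11  57 144 180 149 145 169]
 [142 164 164 171 147  81  43  86 156 176 142 145 172]
 [140 155 150 165 174 145 113 150 176 139 105 148 176]
 [136 152 144 153 166 173 173 174 152 103 117 165 177]
 [138 147 147 123 102 120 131 121  97 105 154 179 177]
 [127 130 155 149 133 110  95  97 113 152 179 180 164]
 [133 104 141 160 155 152 150 160 174 179 179 168 133]
 [159 131 126 152 168 172 173 175 178 174 160 119 105]]
[[ -8  -7  -6  -6  -5  -6  -6  -6  -7  -9  -7  -7  -8]
 [ -7  -6  -6  -6  -5  -8  -7  -7  -6  -7  -8  -8  -8]
 [ -7  -6  -8  -7  -9  -9  -6  -8  -7  -6  -8  -9  -8]
 [ -7  -7  -8  -8  -7  -4  -1  -3  -7  -6  -6  -8  -8]
 [ -8  -8  -8  -8  -5  -1   1  -1  -7  -6  -4  -8  -8]
 [ -6  -8  -7  -8  -7  -4  -1  -3  -8  -8  -6  -7  -9]
 [ -7  -7  -6  -6  -9  -7  -4  -7  -8  -6  -6  -6  -8]
 [ -6  -6  -7  -7  -8 -10  -7  -7  -6  -6  -6  -7  -9]
 [ -6  -7  -7  -6  -4  -6  -6  -6  -5  -5  -7  -9  -9]
 [ -6  -7  -7  -7  -7  -4  -5  -4  -6  -8  -9  -9  -8]
 [ -6  -6  -7  -6  -6  -7  -7  -8  -8  -8  -8  -9  -7]
 [ -8  -7  -6  -9  -7  -9  -7  -9  -9  -7  -7  -6  -6]]
```

```bash
cat >> h.py <<'E'
def plugs(d):
    f=d['frame'].astype(int)
    g=gray(d).astype(np.float32); mean=cv2.blur(g,(3,3))
    k=np.zeros((7,7),np.uint8); yy,xx=np.mgrid[-3:4,-3:4]; k[(np.hypot(xx,yy)>2.5)&(np.hypot(xx,yy)<3.3)]=1
    sc=cv2.erode(g,k)-mean
    pk=(sc==cv2.dilate(sc,np.ones((9,9))))&(sc>0)&(mean<105); out=[]
    for y,x in zip(*np.nonzero(pk)):
        X=ray(d,(x,y),.044)
        if not(.36<X[0]<.7 and -.28<X[1]<.17): continue
        if (f[y-4:y+5,x-4:x+5,1]-f[y-4:y+5,x-4:x+5,2]).max()>30: continue  # green
        Y,Z=np.mgrid[y-2:y+3,x-2:x+3]; w=np.clip(120-g[y-2:y+3,x-2:x+3],0,None)
        p=np.array([(Z*w).sum(),(Y*w).sum()])/w.sum(); out.append((ray(d,p,.044)[:2],p,sc[y,x]))
    return sorted(out,key=lambda o:-o[0][1])
E
python3 - <<'E'
from h import *
d=cam('top'); s=cam('side')
for o in plugs(d): print(o[0].round(4),o[1].round(1),o[2],proj(s,[*o[0],.044]).round(1))
E
```

```text
[0.4779 0.0505] [235. 220.] 106.22222 [223.  202.7]
[ 0.4465 -0.0111] [258.4 231.4] 77.44444 [217.3 221.9]
[ 0.4672 -0.0681] [279.8 223.1] 105.66667 [233.2 236.7]
[ 0.4503 -0.1305] [303.7 229. ] 10.1111145 [234.3 259.1]
[ 0.4508 -0.1435] [308.6 228.7] 93.666664 [236.4 263.7]
[ 0.4691 -0.1984] [329.1 221.4] 95.44444 [253.8 282. ]
```

```bash
sed -i 's/(sc>0)/(sc>45)/' h.py; cat >> h.py <<'E'
ZG=.024
def pick(p):
    y=best([*p,.14],1.628); o=down(y).tolist()
    jaws.command_gripper(.05,50); arm.goto([*p,.12],o)
    hit=arm.move_linear([*p,ZG],.12,until_force=12); jaws.command_gripper(.0,50)
    s=arm.state(); print('pick hit',hit,'gap',round(s['finger_gap'],4),'gf',round(s['grasp_force'],1),np.round(s['eef_pos'],4)); arm.move_linear([*p,.14],.15)
    print('  held gap',round(arm.state()['finger_gap'],4)); return o
def place(b,o):
    arm.goto([*b,.12],o); arm.move_linear([*b,ZG+.038],.15)
    z=ZG+.0155; hit=arm.move_linear([*b,z],.04,until_force=8); s=arm.state()
    print('place hit',hit,np.round(s['eef_pos'],4),np.round(s['force'],1),np.round(s['ft_torque'],2)); return s['eef_pos'][2]-z
def release():
    jaws.command_gripper(.045); q=arm.state()['eef_pos']; arm.move_linear([q[0],q[1],.14],.2)
E
python3 - <<'E'
from h import *
p=plugs(cam('top'))[0][0]; print(p)
o=pick(p)
if arm.state()['finger_gap']>.015:
    e=place(bore(1),o); print('err',e)
    if e<.004: release(); park()
d=cam('top'); s=cam('side'); print([ (o[0].round(4).tolist(),o[1].round(1)) for o in plugs(d)]); print(arm.state()['t'])
a=cv2.resize(d['frame'][145:245,205:335],(520,400),interpolation=cv2.INTER_CUBIC);b=cv2.resize(s['frame'][165:265,250:320],(280,400),interpolation=cv2.INTER_CUBIC)
cv2.imwrite('pics/p1.png',np.hstack([a,b]))
E
```

```text
[0.47792243 0.05055333]
pick hit False gap 0.0198 gf 48.9 [0.4789 0.0505 0.025 ]
  held gap 0.02
place hit True [0.6221 0.0726 0.0401] [0.1 0.5 3.8] [0.02 0.04 0.01]
err 0.0005904989337492464
[([0.6257, 0.0745], array([225.7, 166.2])), ([0.4464, -0.0111], array([258.4, 231.4])), ([0.4672, -0.0681], array([279.8, 223.1])), ([0.4508, -0.1435], array([308.6, 228.8])), ([0.4499, -0.2212], array([338.2, 228.5]))]
17.8417
```

View pics/p1.png

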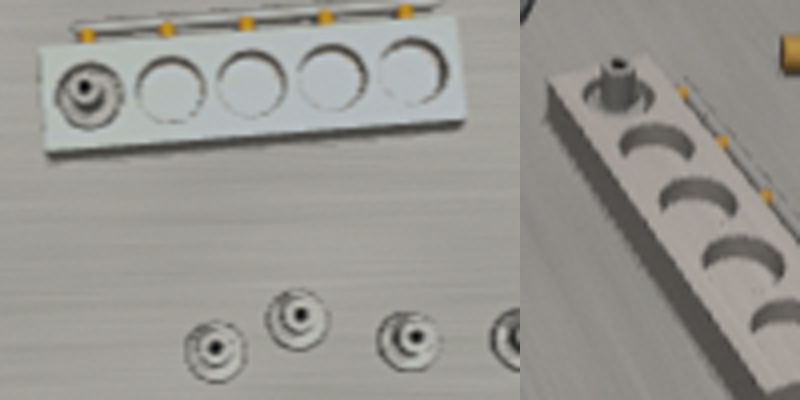

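Plug 1 stands in bore 1 (crop px (88,90), stem about 24 mm proud). The far-right plug has been knocked to (0.450, -0.221), so each plug is re-measured just before its pick.

```bash
python3 - <<'E'
from h import *
for i in(2,3,4,5):
    c=[o for o in plugs(cam('top')) if o[0][0]<.57]; p=c[0][0]; print(i,len(c),p.round(4))
    o=pick(p)
    if arm.state()['finger_gap']<.015: print('MISS');break
    e=place(bore(i),o)
    if e>.004: print('STUCK',e);break
    release(); park()
d=cam('top'); s=cam('side')
for o in plugs(d): print(o[1].round(1),ray(d,o[1],.059)[:2].round(4))
print(arm.state()['t'])
a=cv2.resize(d['frame'][145:245,205:335],(520,400),interpolation=cv2.INTER_CUBIC);b=cv2.resize(s['frame'][165:265,250:320],(280,400),interpolation=cv2.INTER_CUBIC)
cv2.imwrite('pics/p5.png',np.hstack([a,b]))
E
```

```text
2 4 [ 0.4465 -0.0111]
pick hit False gap 0.0203 gf 48.9 [ 0.4473 -0.0113  0.0249]
  held gap 0.0201
place hit True [0.6253 0.0168 0.04  ] [-1.  -0.9  5.3] [-0.05  0.03  0.01]
3 3 [ 0.4672 -0.0681]
pick hit False gap 0.0202 gf 48.8 [ 0.468  -0.0684  0.025 ]
  held gap 0.0201
place hit True [ 0.6285 -0.0391  0.0401] [-0.3  0.1  3.6] [ 0.02  0.02 -0.02]
4 2 [ 0.4508 -0.1435]
pick hit False gap 0.0198 gf 48.8 [ 0.4516 -0.1439  0.025 ]
  held gap 0.0202
place hit True [ 0.6316 -0.0949  0.04  ] [-0.1  0.2  4. ] [0.02 0.04 0.03]
5 1 [ 0.4499 -0.2212]
pick hit False gap 0.0203 gf 48.8 [ 0.4506 -0.2217  0.025 ]
  held gap 0.0199
place hit True [ 0.6349 -0.1507  0.0401] [-0.7  0.2  4.6] [-0.   -0.01  0.03]
[225.7 166.2] [0.6217 0.0731]
[246.5 164.6] [0.6251 0.0172]
[267.1 163. ] [ 0.6281 -0.0382]
[287.8 161.3] [ 0.6317 -0.0941]
[308.4 159.8] [ 0.6345 -0.1497]
54.2417
```

View pics/p5.png

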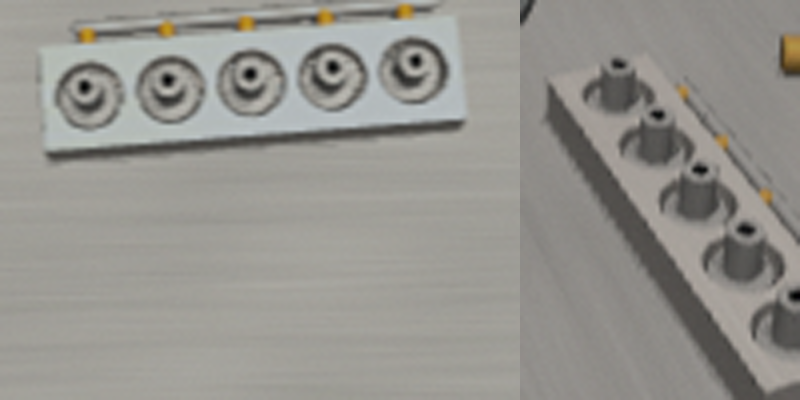

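All five stems in the crop (88 to 415, rows 60 to 90) stand upright in bores 1 to 5, within about 1.5 mm of the bore centres. Next are five lever clicks.

```bash
python3 - <<'E'
from h import *
off=lever_on(0)
for n in(1,2,3,4,5): lever_to(n,off); arm.dwell(.6)
print(arm.state()['joints'])
lever_off(); arm.goto([.36,.30,.25],arm.state()['orientation'])
d=cam('top'); s=cam('side')
a=cv2.resize(d['frame'][160:250,105:215],(440,360),interpolation=cv2.INTER_CUBIC);b=cv2.resize(s['frame'][120:210,170:260],(360,360),interpolation=cv2.INTER_CUBIC)
cv2.imwrite('pics/lev5.png',np.hstack([a,b])); print(arm.state()['t'])
print([proj(d,[*post(5)[0],.08]).round(1),proj(s,[*post(5)[0],.08]).round(1)])
E
```

```text
[ 3.59173685e-01  5.84344446e-01  1.41259078e+00  1.77774864e-05
  1.14465837e+00 -1.69553521e+00]
65.0333
[array([132.9, 176.5]), array([235.5, 131.5])]
```

View pics/lev5.png

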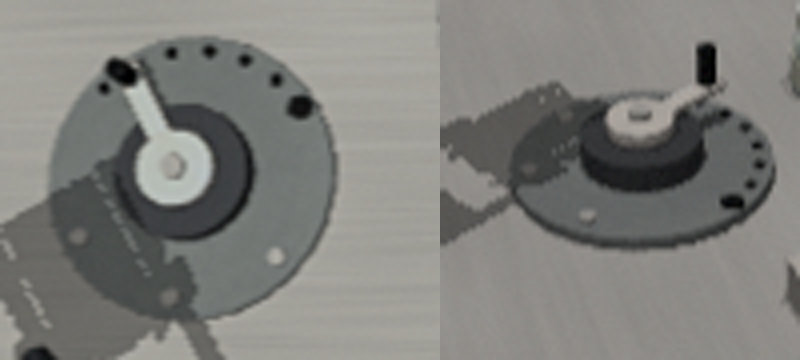

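The lever covers dot 5. Dots 0–4 and dot 6 (104,88) are visible, and the post top matches the prediction. Next is the pedal.

```bash
python3 - <<'E'
from h import *
P=[.467,-.352]; y=best([*P,.15],-.2); o=down(y).tolist()
arm.goto([.42,-.1,.25],o); jaws.command_gripper(0,30); arm.goto([*P,.13],o)
h1=arm.move_linear([*P,.056],.08,until_force=3); print('touch',h1,np.round(arm.state()['eef_pos'],4),np.round(arm.state()['force'],1))
h=arm.move_linear([*P,.030],.03,until_force=20); s=arm.state(); print('stop',h,np.round(s['eef_pos'],4),np.round(s['force'],1))
arm.dwell(.6); s=arm.state(); print(np.round(s['eef_pos'],4),np.round(s['force'],1)); d=cam('side'); cv2.imwrite('pics/ped.png',cv2.resize(d['frame'][284:384,230:370],(560,400),interpolation=cv2.INTER_CUBIC))
E
```

```text
touch True [ 0.4656 -0.351   0.0598] [ 0.8 -0.1  3. ]
stop True [ 0.4649 -0.3512  0.037 ] [-2.4  1.7  8.9]
[ 0.4649 -0.3512  0.0369] [-1.8  1.8  7.3]
```

View pics/ped.png

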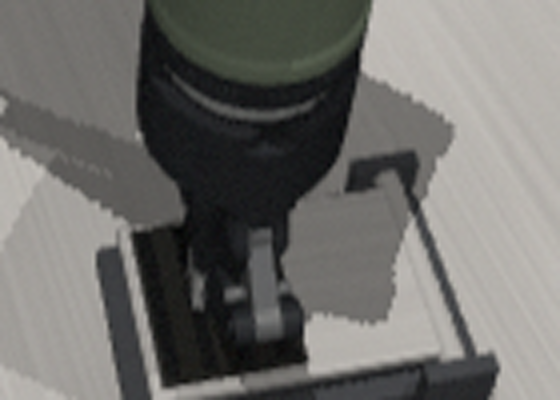

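The pedal looks nearly flat, but the 7 N held may be just short of the stop. I'll press on in small guarded steps to be sure.

```bash
python3 - <<'E'
from h import *
P=arm.state()['eef_pos'][:2]; z=.037
while z>.028:
    z-=.001; arm.move_linear([*P,z],.02); arm.dwell(.15); s=arm.state(); F=s['force'][2]; print(round(z,4),np.round(s['eef_pos'][2],4),np.round(s['force'],1))
    if F>22: break
arm.dwell(.6)
E
```

```text
0.036 0.0369 [-2.1  1.4  7.1]
0.035 0.0367 [-3.2  2.4 12.8]
0.034 0.0365 [-5.1  4.1 18.3]
0.033 0.0364 [-6.3  6.1 23.3]
```

At the hard stop: z is fixed at 0.0365 while the force climbs to 23 N. Release, then return the lever to zero.

```bash
python3 - <<'E'
from h import *
P=arm.state()['eef_pos']; o=arm.state()['orientation']
arm.move_linear([P[0],P[1],.15],.06); arm.goto([.42,-.05,.25],o); 
arm.goto([.40,.25,.25],o)
off=lever_on(5)
for n in(4,3,2,1,0,-.03,0): lever_to(n,off)
arm.dwell(.4); lever_off(); arm.goto([.36,.36,.25],arm.state()['orientation'])
d=cam('top'); s=cam('side'); cv2.imwrite('pics/end_top.png',cv2.resize(d['frame'][80:260,105:425],(800,450),interpolation=cv2.INTER_CUBIC)); print(arm.state()['t'],np.round(arm.state()['force'],1))
for o in plugs(d): print(o[1].round(1),ray(d,o[1],.059)[:2].round(4))
print(proj(d,[*post(0)[0],.08]).round(1))
E
```

```text
Traceback (most recent call last):
  File "h.py", line 27, in lever_to
    p,a=post(n); arm.move_linear([*p,ZL],.06,attitude=down(a+off).tolist())
                 ~~~~~~~~~~~~~~~^^^^^^^^^^^^^^^^^^^^^^^^^^^^^^^^^^^^^^^^^^^
workcell.IKError: the arm cannot follow that straight line within its joint ranges
```

```bash
python3 - <<'E'
from h import *
P=arm.state()['eef_pos']; a=np.arctan2(P[1]-AX[1],P[0]-AX[0]); n=round((a-A0)/.3); print('at notch',(a-A0)/.3,arm.state()['joints'][5])
lever_off(); off=lever_on(n); print(arm.state()['joints'][5])
for k in list(range(n-1,-1,-1))+[-.03,0]: lever_to(k,off)
arm.dwell(.4); lever_off(); arm.goto([.36,.36,.25],arm.state()['orientation'])
d=cam('top'); s=cam('side'); cv2.imwrite('pics/end_top.png',cv2.resize(d['frame'][80:260,105:425],(800,450),interpolation=cv2.INTER_CUBIC)); print(arm.state()['t'],np.round(arm.state()['force'],1))
for o in plugs(d): print(o[1].round(1),ray(d,o[1],.059)[:2].round(4))
print(proj(d,[*post(0)[0],.08]).round(1))
E
```

```text
at notch 0.010024431091192703 2.8174185291877247
-0.32270590316379255
92.7 [-0.1 -0.2  0.1]
[225.7 166.2] [0.6217 0.0731]
[246.5 164.6] [0.6251 0.0171]
[267.1 163. ] [ 0.6281 -0.0382]
[287.8 161.3] [ 0.6317 -0.0941]
[308.4 159.8] [ 0.6345 -0.1497]
[167.6 185.1]
```

View pics/end_top.png

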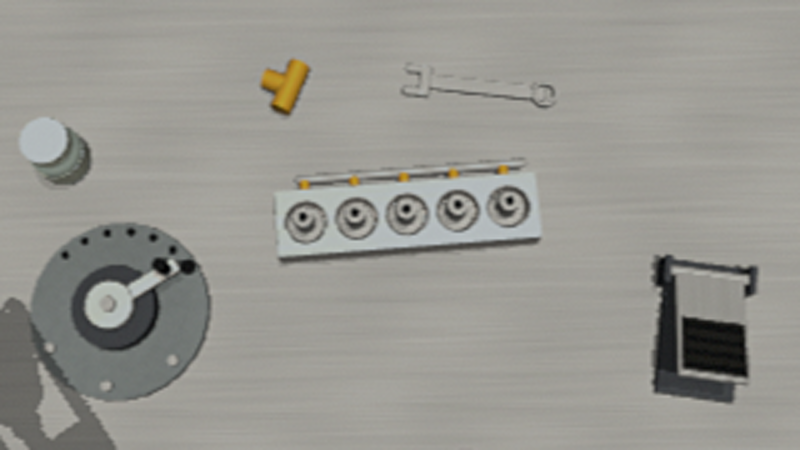

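The picture shows the lever at the zero dot (188,267), five plugs seated, the pedal up, and the wrench, fitting and jar where they were. Handing in.

```bash
python3 -c "
from h import *
print(order.job_done())"
```

```text
the job is handed in; nothing more can be done
None
```

I handed the job in at about 93 s: the final picture shows all five plugs seated, the lever back at zero and the pedal up, after five clicks and a press to the stop; no verdict was returned.

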